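# Take the torch gas canister out of the leaning carton

## Robot

A 6-joint arm with a two-finger parallel gripper is mounted at the origin on the work surface. World frame = base frame: x ahead of the robot, y to its left, z up, the work surface at z = 0. Lengths are in m, angles in degrees, forces in N, time in s.
With the tool pointing down it reaches from about 0.25 to 0.725 m from the base axis. Payload 9.7 kg.
Tool frame: the origin (TCP) lies at the very end of the fingers, on their centre line; the grasp point (between the pads) lies 19 mm behind it; z points along the fingers, y is the line along which they close (so a half turn about z gives the same grasp; the last joint's range is limited). The gripper opens to 85 mm and grips with 20 to 120 N. Pads are 22 mm wide; open, the fingers measure 114 mm over their backs; the gripper's body (76 mm by 85 mm) begins 54 mm behind the grasp point. The pads swing forward as they close: fully open they stand 13 mm farther back than shut.
Start: joints at [73.281, 4.979, 10.078, 95.1, 0, 90], TCP at [0.158, 0.527, 0.2] pointing down, gripper open.
Joint ranges: [-179.16, 179.16], [-48.56, 103.87], [-65.8, 70.77], [-126.05, 130.52], [-82.76, 87.17], [-180, 180]. Speed limits (degrees/s): [127.2, 127.2, 147.25, 180, 180, 180].

## Interface

Orientations are given as [roll, pitch, yaw] about the fixed x, y, z axes, in that order (R = Rz(yaw) Ry(pitch) Rx(roll)).
In Python, from workcell import bot gives the robot as it stands.
- The arm moves only by the tool arm_command, never from a script. Its argument "series" is a list of rows, each a list of 4 numbers: the shift along the tool's x, y, z in m, then the turn about the tool's z in rad. A call has exactly 5 rows; each row is the pose to reach, as a shift and turn from the pose commanded when the call began, along the tool's axes at that moment; what a row does not reach only later rows make up. A row lasts 1/10 s, in which the tool goes at most 50 mm and 8.59 degrees, less where a joint would pass 70% of its speed; a pose out of reach is approached as far as the arm can. A call with a gripper value outside its range is refused whole. "hand" is the finger opening in m, from 0 to 0.0854, set as the call begins (left out, the last holds). The fingers move at their own pace and stop on an object; "grip_force" is the grip in N (left out, the last holds). Time passes only in rows, so rows that repeat a pose let the fingers close, or fill a call up. It gives the time, the measured TCP pose, the force, the opening and the grip force at its end, in the units of the state.
- bot.get_obs(): the state, without advancing time (a new reading comes with each control period).
- bot.camera(name): name is "scene" or "top"; returns a dict with "color" (400x640x3 uint8, blue, green, red), "camera_matrix" (3x3 intrinsics, pixels), "xyz" and "orientation" of the camera in the world. Camera axes: x right, y up, looking along -z (the intrinsics and any distortion apply to the point x, -y, -z); pixel columns grow to the right and rows downward; lengths in m; the calibration is good to about 2 mm. A picture is of the moment at which its call begins. There is no depth.
- bot.job_done(): hands the job in; it is judged then, once.
Trained networks look in the newest picture that a camera, given by its name, has taken for a name from the list of things; names that differ only in an ending like _2 or _b are one class to them, and where a whole thing is asked for, a point or a joint stands for the part that bears it (a point fixed in the world has none). Each returns a list of dicts, best first, with "confidence" (0 to 1); they miss things now and then, are a little off and sometimes report something else, mostly with a low value. They report only what shows in the picture. A call takes as long as a camera call. They do not tell look-alikes from the thing itself.
- bot.find_in(camera, target): "location" ([column, row] in pixels, amid what is visible of it).
- bot.mark_of(camera, target): "location" ([column, row] in pixels: a listed point, or the origin of a listed thing).
The state is a dict: "time": time; "q": joint angles; "qd": joint speeds; "joint_efforts": joint torques, N m; "ee_pos": TCP position; "tcp_rot": TCP orientation; "wrist_force": force on the tool from outside, world axes, zero at the start; "torque": the same for the moment, N m; "opening": finger opening in m; "grasp_force": force on a finger pad.
Only numpy, scipy, OpenCV 4.12 (cv2) and the standard library are available. Lean on these libraries where they do the work, as an engineer would, in place of code of your own. Each camera call takes 0.05 s, during which the arm holds its last target. There are 200 camera calls.

## Task

Lift the torch gas canister (the one with the long slim neck) out of the leaning partitioned carton and stand it upright inside the wooden ring of the holder on the bench. Set it down there, do not drop it in, then let go of it, and leave the spray can where it is in its cell.

Things in the scene. Friction and masses are not known exactly. Their poses are not given: they have to be found in the camera images.
- canister_mid (a point): Half-way up the torch gas canister, on its axis; z along the axis to the neck. Steel can, 60 mm diameter, 0.35 kg, 135 mm tall: straight to 72 mm, domed shoulder to 92 mm, then a slim black neck, 26 mm diameter, from 92 to 135 mm: grip that, closing along the carton's length. Stands in one cell, against the wall nearest the robot. Standing in the holder this point is 76.5 mm above the table.
- carton: Fixed cardboard carton, one row of 3 cells 100 mm (along y, its length) x 76 mm (x), walls 4 mm. It leans 15 degrees (0.26 rad): its cells and cans point up and towards its own -x, the robot's side. Along the lean, dividers are 108 mm and outer walls 120 mm high (top edge 143 mm over the table). Origin: under its middle, at table height, z vertical. Cans stand up to 10 mm off mid-cell.
- spraycan_mid (a point): Half-way up a spray can that stands in another cell of the carton: straight steel can, 60 mm diameter, with a wide black cap (54 mm), 134 mm tall in all, so its cap stands out of the carton, up to 150 mm above the table. It stays there. The third cell is empty.
- holder: The holder, fixed on the bench: square plywood board 150 x 150 x 9 mm with an upright wooden ring on it, inside diameter 88 mm, outside 112 mm, its rim 15 mm above the board. The origin is the centre of the board's underside, at table height, on the ring's axis; z up. The canister stands on the board inside the ring.
Not all that is in view belongs to the job. What is shaped like the part that bears canister_mid but green is not meant.

How it is judged:
By the outcome, as a careful person would: the job done as asked, in the order asked, and still so for the second after the job is handed in, with the robot touching nothing.
It also fails if it takes over 48 s, if anything falls off the work surface, if the arm or the gripper's body presses on something with over 40 N, if the wrist force passes 120 N, or if a joint passes its speed limit or range.

## Working session

There is one attempt and no reset: what is moved stays moved. The work goes in short steps, Python scripts to look and compute and a tool call to move; the robot and the scene stay as the last step left them, time stands still between calls to the robot, and variables do not carry over. Pictures are saved under pics/ and viewed, at most 10 in all, crops included, and the job is handed in when it is done.

Besides the shell and the picture viewer there is one more tool, called after "Emit:" as a command line: name --pt "numbers of a row" for each row, then --argument value for the rest. arm_command: Moves the arm, as the interface text tells. Its arguments: {"type":"object","properties":{"series":{"type":"array"},"hand":{"type":"number"},"grip_force":{"type":"number"}},"required":["series"]}

```bash
mkdir -p pics
cat > h.py <<'E'
import numpy as np, cv2
from scipy.spatial.transform import Rotation as R
from workcell import bot
def rot(o): return R.from_euler('xyz',o,degrees=True).as_matrix()
def ray(cam,px):
    K=np.array(cam['camera_matrix']); d=np.linalg.inv(K)@[px[0],px[1],1]
    d=np.array([d[0],-d[1],-d[2]]); return np.array(cam['xyz']), rot(cam['orientation'])@d
def at_z(cam,px,z):
    o,d=ray(cam,px); return o+d*(z-o[2])/d[2]
def proj(cam,p):
    K=np.array(cam['camera_matrix']); c=rot(cam['orientation']).T@(np.array(p)-cam['xyz'])
    u=K@[c[0],-c[1],-c[2]]; return u[:2]/u[2]
def tri(c1,p1,c2,p2):
    (o1,d1),(o2,d2)=ray(c1,p1),ray(c2,p2)
    s=np.linalg.lstsq(np.c_[d1,-d2],o2-o1,rcond=None)[0]
    a,b=o1+s[0]*d1,o2+s[1]*d2; return (a+b)/2,np.linalg.norm(a-b)
E
python3 - <<'E'
from h import *
np.set_printoptions(precision=4,suppress=True)
C={}
for n in('scene','top'):
    C[n]=c=bot.camera(n); cv2.imwrite(f'pics/{n}0.png',c['color']); print(n,c['xyz'],c['orientation'],[k for k in c])
    print(c['camera_matrix'])
    for t in('canister_mid','carton','spraycan_mid','holder'):
        for f in(bot.mark_of,bot.find_in):
            print(n,t,f.__name__,[(np.round(x['location'],1).tolist(),round(x['confidence'],2)) for x in f(n,t)])
print(bot.get_obs())
E
```

```text
scene [ 1.1975 -0.2793  0.9707] [44.3421 -1.2106 69.1993] ['color', 'camera_matrix', 'xyz', 'orientation']
[[425.0558   0.     312.9801]
 [  0.     425.0558 203.0153]
 [  0.       0.       1.    ]]
scene canister_mid call [([318.7, 202.3], 0.9), ([366.2, 155.4], 0.86), ([473.1, 225.8], 0.74), ([375.5, 223.2], 0.47)]
scene canister_mid call [([375.0, 212.6], 0.71), ([312.1, 199.6], 0.71), ([372.5, 154.5], 0.63)]
scene carton call [([378.4, 249.1], 0.84)]
scene carton call [([371.1, 227.5], 0.78)]
scene spraycan_mid call [([408.8, 212.7], 0.96)]
scene spraycan_mid call [([409.2, 200.5], 0.85)]
scene holder call [([231.5, 280.6], 0.69)]
scene holder call [([230.8, 278.3], 0.81)]
top [0.2314 0.0263 1.1057] [  8.5873   0.8066 -89.7171] ['color', 'camera_matrix', 'xyz', 'orientation']
[[434.6128   0.     315.6967]
 [  0.     434.6128 198.4916]
 [  0.       0.       1.    ]]
top canister_mid call [([146.8, 122.7], 0.86), ([299.1, 220.4], 0.8), ([203.3, 276.6], 0.61)]
top canister_mid call [([152.6, 123.0], 0.93), ([193.9, 279.6], 0.76), ([255.7, 145.8], 0.67), ([303.4, 223.5], 0.59)]
top carton call [([256.8, 140.2], 0.93), ([421.5, 160.8], 0.25)]
top carton call [([253.2, 128.4], 0.58)]
top spraycan_mid call [([207.6, 144.8], 0.73)]
top spraycan_mid call [([206.9, 145.9], 0.81)]
top holder call [([420.3, 158.7], 0.59)]
top holder call [([424.4, 160.5], 0.72)]
{'time': 0.9, 'q': array([73.2823,  4.9776, 10.0794, 95.1003,  0.0012, 90.0022]), 'qd': array([-0.0275, -0.0657,  0.1747, -0.0548, -0.0848,  0.0429]), 'joint_efforts': array([ -0.0045, -52.0089,  46.4868,   0.0012,  -0.0001,   0.    ]), 'ee_pos': array([0.1582, 0.5268, 0.2003]), 'tcp_rot': array([179.9986,  -0.0012, 163.2801]), 'wrist_force': array([-0.441 , -0.4071, -0.2879]), 'torque': array([0.0144, 0.008 , 0.015 ]), 'grasp_force': 0.0, 'opening': 0.08533161657128481}
```

View both.

View pics/scene0.png

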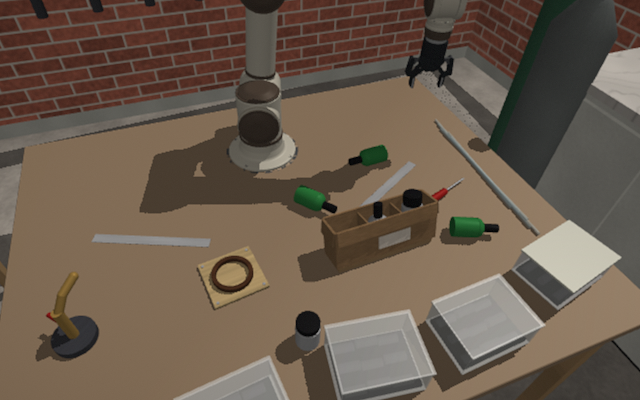

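View pics/top0.png

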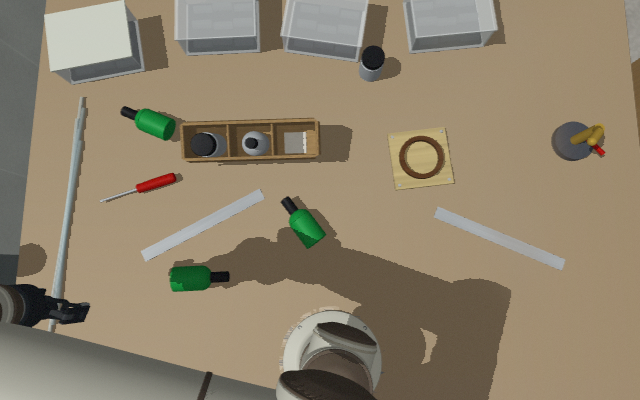

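Run:
```python
from h import *
a=cv2.imread('pics/top0.png')[105:175,170:330]; b=cv2.imread('pics/scene0.png')[180:275,310:450]
a=cv2.resize(a,None,fx=5,fy=5,interpolation=cv2.INTER_CUBIC)[:,:800]; cv2.imwrite('pics/c1.png',a)
b=cv2.resize(b,None,fx=5,fy=5,interpolation=cv2.INTER_CUBIC); cv2.imwrite('pics/c2.png',b)
```

```text
(no output)
```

View pics/c1.png

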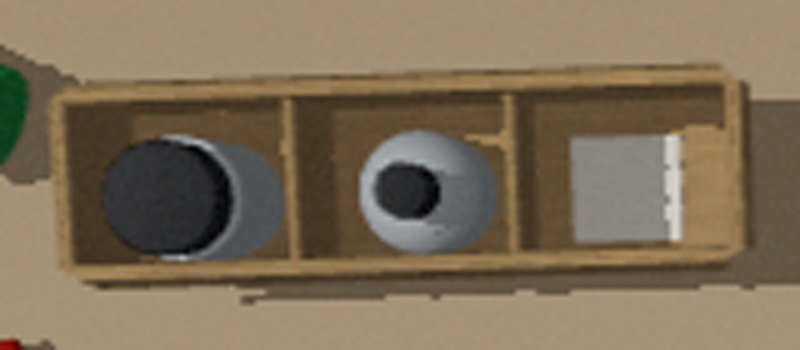

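View pics/c2.png

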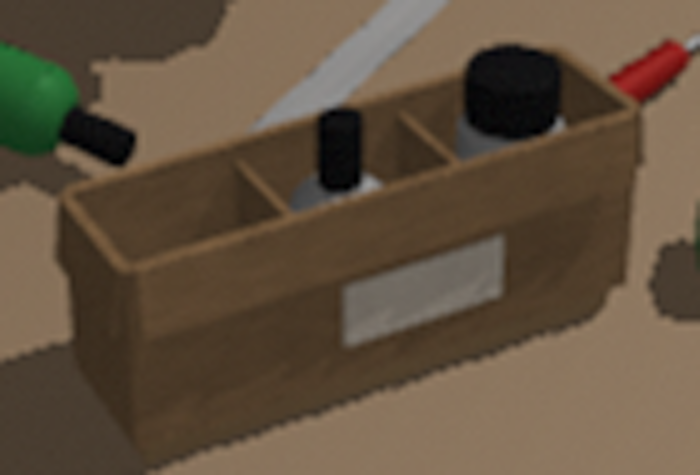

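```bash
cat >> h.py <<'E'
T=dict(xyz=[0.2314,0.0263,1.1057],orientation=[8.5873,0.8066,-89.7171],camera_matrix=[[434.6128,0,315.6967],[0,434.6128,198.4916],[0,0,1]])
S=dict(xyz=[1.1975,-0.2793,0.9707],orientation=[44.3421,-1.2106,69.1993],camera_matrix=[[425.0558,0,312.9801],[0,425.0558,203.0153],[0,0,1]])
E
python3 - <<'E'
from h import *
np.set_printoptions(precision=4,suppress=True)
t=lambda x,y:((x+.5)/5-.5+170,(y+.5)/5-.5+105)
s=lambda x,y:((x+.5)/5-.5+310,(y+.5)/5-.5+180)
print('necktop',tri(T,t(403,190),S,s(341,117)))
print('can mid',tri(T,(255.7,145.8),S,(375.5,223.2)))
print('carton',at_z(T,(256.8,140.2),0),at_z(S,(378.4,249.1),0))
print('holder',at_z(T,(420.3,158.7),0),at_z(S,(231.5,280.6),0),tri(T,(420.3,158.7),S,(231.5,280.6)))
print('spray',tri(T,(207.6,144.8),S,(408.8,212.7)))
n1,n2=at_z(T,t(65,272),.121),at_z(T,t(740,258),.121); f1,f2=at_z(T,t(52,95),.143),at_z(T,t(724,67),.143)
print('near',n1,n2,'far',f1,f2)
for a,b in((n1,n2),(f1,f2)): d=a-b; print('len',np.linalg.norm(d),'yaw',np.degrees(np.arctan2(-d[0],d[1])))
# scene front edge
f1,f2=at_z(S,s(132,268),.143),at_z(S,s(640,105),.143);d=f2-f1;print('scene far',f1,f2,np.linalg.norm(d),np.degrees(np.arctan2(-d[0],d[1])))
n1,n2=at_z(S,s(65,195),.121),at_z(S,s(560,48),.121);d=n2-n1;print('scene near',n1,n2,np.linalg.norm(d),np.degrees(np.arctan2(-d[0],d[1])))
E
```

```text
necktop (array([0.5061, 0.1917, 0.1421]), np.float64(0.0006512917674786647))
can mid (array([0.5177, 0.1893, 0.0723]), np.float64(0.0005297436336015702))
carton [0.553  0.1985 0.    ] [0.5562 0.1893 0.    ]
holder [ 0.5037 -0.2288  0.    ] [ 0.5175 -0.2342  0.    ] (array([ 0.5072, -0.2329, -0.015 ]), np.float64(0.001284684596425991))
spray (array([0.5171, 0.3022, 0.0761]), np.float64(0.010060796299927543))
near [0.4724 0.352  0.121 ] [0.4795 0.037  0.121 ] far [0.5509 0.355  0.143 ] [0.5643 0.0445 0.143 ]
len 0.31512952087337126 yaw 1.2992129383059516
len 0.3108416890524099 yaw 2.4863817728263835
scene far [0.5677 0.0415 0.143 ] [0.5543 0.3521 0.143 ] 0.3109416628426758 2.4752973683466792
scene near [0.4912 0.036  0.121 ] [0.481  0.3503 0.121 ] 0.31442783028232074 1.8445760278659393
```

```bash
cat >> h.py <<'E'
def move(p,yaw):
    "tool shift+turn from present pose to world p, yaw(deg)"
    o=bot.get_obs(); Rm=rot(o['tcp_rot']); d=Rm.T@(np.array(p)-o['ee_pos'])
    dy=(yaw-o['tcp_rot'][2]+180)%360-180
    return np.round(d,4),round(-np.radians(dy),4)
E
python3 - <<'E'
from h import *
np.set_printoptions(precision=4,suppress=True)
for n,cam,(x0,y0,x1,y1) in(('top',T,(385,122,460,195)),('scene',S,(195,245,272,308))):
    im=cv2.imread(f'pics/{n}0.png')[y0:y1,x0:x1].astype(int); g=im.sum(2)
    m=np.uint8(g<190)*255
    k,l,st,ce=cv2.connectedComponentsWithStats(m); i=1+st[1:,4].argmax()
    print(n,st[i]+[x0,y0,0,0,0])
    c=cv2.findContours(np.uint8(l==i),cv2.RETR_EXTERNAL,cv2.CHAIN_APPROX_NONE)[0][0]
    e=cv2.fitEllipse(c); p=np.array(e[0])+[x0,y0]; print(e,p,at_z(cam,p,.018))
    b=np.uint8((g>330)|(l==i)) # board
print(move([.508,.191,.25],-178))
E
```

```text
top [401 137  38  17 160]
((34.85098648071289, 29.55371856689453), (27.119260787963867, 34.6497917175293), 87.2117919921875) [419.851  151.5537] [ 0.5181 -0.2241  0.018 ]
scene [210 256  43  37 592]
((36.57069396972656, 28.944137573242188), (35.13237380981445, 41.961116790771484), 69.8381118774414) [231.5707 273.9441] [ 0.5094 -0.23    0.018 ]
(array([-0.4316, -0.2209, -0.0497]), np.float64(-0.3267))
```

Emit:
arm_command --pt "-0.043 -0.022 -0.005 -0.06" --pt "-0.086 -0.044 -0.01 -0.12" --pt "-0.129 -0.066 -0.015 -0.18" --pt "-0.172 -0.088 -0.02 -0.24" --pt "-0.215 -0.11 -0.025 -0.3267" --hand 0.054 --grip_force 30

```text
time: 1.4
ee_pos: [0.3335, 0.3581, 0.2257]
tcp_rot: [180.0, 0.0, -177.8]
wrist_force: [0.3, 0.5, 0.4]
opening: 0.0542
grasp_force: 0.0
```

Run:
```python
from h import *
print(move([.508,.191,.22],-178)); print(at_z(T,(422,157),.018),tri(T,(422,157),S,(231.6,273.5)))
```

```text
(array([-0.168 , -0.1736,  0.0057]), np.float64(0.003))
[ 0.50374816 -0.22913349  0.018     ] (array([ 0.50487511, -0.22972997,  0.01386567]), np.float64(0.0007611363590840232))
```

Emit:
arm_command --pt "-0.034 -0.035 0.001 0.003" --pt "-0.068 -0.07 0.002 0.003" --pt "-0.101 -0.104 0.003 0.003" --pt "-0.135 -0.139 0.004 0.003" --pt "-0.168 -0.1736 0.0057 0.003"

```text
time: 1.9
ee_pos: [0.5077, 0.1902, 0.2198]
tcp_rot: [180.0, 0.0, -178.2]
wrist_force: [0.9, 1.8, 0.6]
opening: 0.0539
grasp_force: 0.0
```

Run:
```python
from h import *
ims=[]
for n,c in(('top',T),('scene',S)):
    im=bot.camera(n)['color'].copy(); o=bot.get_obs()
    u=proj(c,o['ee_pos']).round().astype(int); print(n,u)
    x,y=u; x0=x-60;y0=y-40
    ims.append(cv2.resize(im[y0:y0+110,x0:x0+130],(520,440),interpolation=cv2.INTER_CUBIC)); print(x0,y0)
cv2.imwrite('pics/a1.png',cv2.resize(np.hstack(ims),(800,338)))
o=bot.get_obs(); print(o['ee_pos'],o['tcp_rot'],o['time'])
print(move([.5095,.1915,.112],-178))
```

```text
top [247 130]
187 90
scene [381 184]
321 144
[0.50929599 0.18808768 0.21846093] [-1.79926174e+02 -2.94972766e-02 -1.78465016e+02] 2.0
(array([-0.0004,  0.0035,  0.1065]), np.float64(-0.0081))
```

View pics/a1.png

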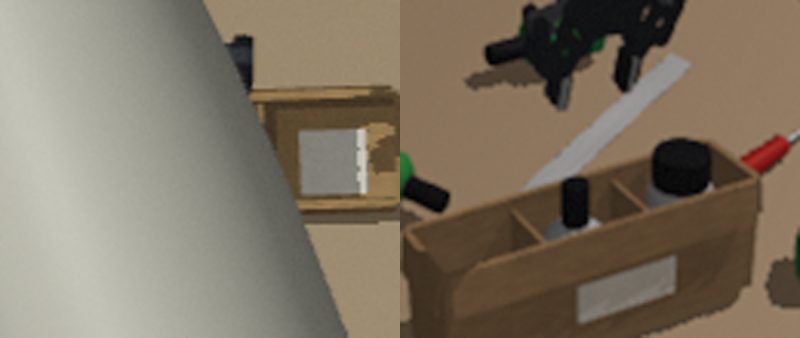

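Emit:
arm_command --pt "0 0.002 0.02 -0.005" --pt "0 0.002 0.04 -0.005" --pt "0 0.002 0.06 -0.005" --pt "0 0.002 0.06 -0.005" --pt "0 0.002 0.06 -0.005"

```text
time: 2.5
ee_pos: [0.506, 0.1942, 0.1601]
tcp_rot: [180.0, -0.0, -177.9]
wrist_force: [-0.2, 0.1, -0.2]
opening: 0.054
grasp_force: 0.0
```

Run:
```python
from h import *
im=bot.camera('scene')['color']
cv2.imwrite('pics/a2.png',cv2.resize(im[160:260,310:450],None,fx=5,fy=5,interpolation=cv2.INTER_CUBIC))
o=bot.get_obs(); print(o['ee_pos'],o['tcp_rot'],o['time'],o['wrist_force'],proj(S,o['ee_pos']))
print(move([.5095,.1915,.112],-178))
```

```text
[0.50643676 0.19431    0.16075476] [ 1.79976611e+02  5.78661816e-02 -1.77864454e+02] 2.55 [-0.02241668  1.0967869   0.34017019] [379.50644753 198.06264003]
(array([-0.0029, -0.0029,  0.0488]), np.float64(0.0024))
```

View pics/a2.png

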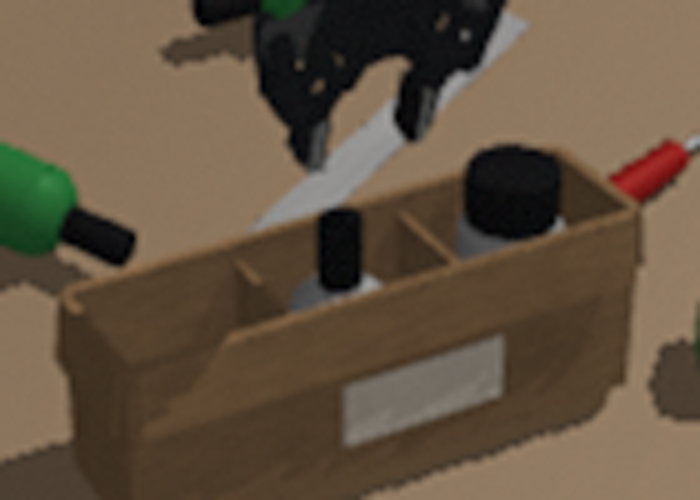

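Run:
```python
from h import *
z=lambda u:(np.array(u)-[310,160]+.5)*5
for dx in(-.011,.011):
  for dy in(-.04,-.027,.027,.04):
    for dz in(0,.008,): print(dx,dy,dz,z(proj(S,[.5064+dx,.1943+dy,.1607+dz])).round())
print(z(proj(S,[.506,.1917,.142])))
u=np.array([365,152])/5-.5+[310,160]; print(at_z(S,u,.1607),at_z(S,u,.1687))
```

```text
-0.011 -0.04 0 [274. 197.]
-0.011 -0.04 0.008 [276. 186.]
-0.011 -0.027 0 [296. 191.]
-0.011 -0.027 0.008 [298. 181.]
-0.011 0.027 0 [385. 168.]
-0.011 0.027 0.008 [387. 157.]
-0.011 0.04 0 [406. 162.]
-0.011 0.04 0.008 [408. 152.]
0.011 -0.04 0 [292. 224.]
0.011 -0.04 0.008 [294. 214.]
0.011 -0.027 0 [314. 219.]
0.011 -0.027 0.008 [316. 208.]
0.011 0.027 0 [404. 195.]
0.011 0.027 0.008 [406. 184.]
0.011 0.04 0 [425. 189.]
0.011 0.04 0.008 [427. 178.]
[340.85602845 217.62149903]
[0.48054559 0.21679674 0.1607    ] [0.48762662 0.21189702 0.1687    ]
```

Run:
```python
from h import *
a=cv2.imread('pics/scene0.png')[40:100,395:465];b=cv2.imread('pics/top0.png')[280:340,30:100]
a=cv2.resize(a,None,fx=5,fy=5,interpolation=cv2.INTER_CUBIC);b=cv2.resize(b,None,fx=5,fy=5,interpolation=cv2.INTER_CUBIC)
p=[.158,.527,.2]; print(proj(S,p),proj(T,p))
y=np.array([.288,.958,0])
for im,c,o in((a,S,(395,40)),(b,T,(30,280))):
  for k,col in((0,(0,0,255)),(.0427,(0,255,0)),(-.0427,(255,255,0))):
    for z,r in((0,3),(.013,6)):
      u=(proj(c,np.array(p)+k*y+[0,0,z])-o+.5)*5; cv2.circle(im,tuple(int(v) for v in u),r,col,1)
cv2.imwrite('pics/a3.png',cv2.convertScaleAbs(np.hstack([a,b]),alpha=1.8))
```

```text
[421.96161009  97.79634879] [ 77.75916529 299.07807176]
```

View pics/a3.png

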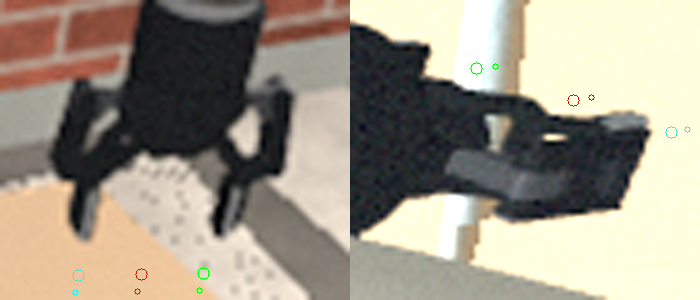

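Run:
```python
from h import *
f=lambda x,y,o:(np.array([x,y])+.5)/5-.5+o
m=lambda x,y:f(x,y,[395,40]); t=lambda x,y:f(x-350,y,[30,280])
print(tri(T,t(540,165),S,m(152,234)))
print(at_z(S,m(152,234),.213),at_z(T,t(540,165),.213))
for x,y in((82,235),(222,232)): print(at_z(S,m(x,y),.213))
# alt: joint check: earlier wrist/base landmarks: base centre
print(proj(S,[0,0,0]),proj(T,[0,0,0]))
```

```text
(array([0.13574622, 0.53825826, 0.22576511]), np.float64(0.013783018706496331))
[0.11552926 0.56151719 0.213     ] [0.13233057 0.53810742 0.213     ]
[0.1010495  0.51472969 0.213     ]
[0.12892158 0.60922135 0.213     ]
[262.13056749 149.1295078 ] [332.41959404 360.28367867]
```

Emit:
arm_command --pt "-0.003 -0.003 0.015 0" --pt "-0.003 -0.003 0.03 0" --pt "-0.003 -0.003 0.045 0" --pt "-0.003 -0.003 0.048 0" --pt "-0.003 -0.003 0.048 0"

```text
time: 3.05
ee_pos: [0.5092, 0.1909, 0.111]
tcp_rot: [-180.0, -0.1, -177.9]
wrist_force: [0.3, -0.1, -0.5]
opening: 0.054
grasp_force: 0.0
```

Run:
```python
from h import *
im=bot.camera('scene')['color']
cv2.imwrite('pics/a4.png',cv2.convertScaleAbs(cv2.resize(im[160:260,310:450],None,fx=5,fy=5,interpolation=cv2.INTER_CUBIC),alpha=1.6))
o=bot.get_obs(); print(o['ee_pos'],o['tcp_rot'],o['time'],o['wrist_force'],proj(S,o['ee_pos']))
```

```text
[0.5094887  0.1910028  0.11168947] [-1.79998494e+02 -3.21084324e-03 -1.77885761e+02] 3.1 [0.30928497 0.42794798 0.72431801] [376.60090262 211.53608643]
```

View pics/a4.png

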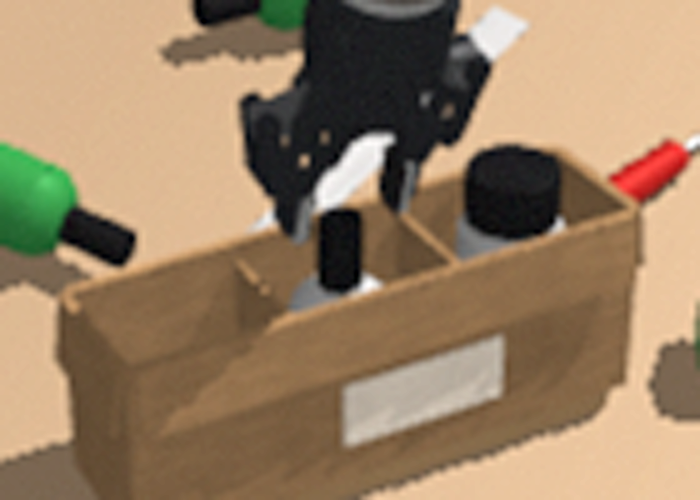

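Emit:
arm_command --pt "0 0 0 0" --pt "0 0 0 0" --pt "0 0 0 0" --pt "0 0 0 0" --pt "0 0 0 0" --hand 0.02 --grip_force 20

```text
time: 3.6
ee_pos: [0.5102, 0.1917, 0.1132]
tcp_rot: [179.9, 0.1, -177.9]
wrist_force: [-1.2, 2.1, 6.3]
opening: 0.0199
grasp_force: 4.5
```

Run:
```python
from h import *
im=bot.camera('scene')['color']; tp=bot.camera('top')['color']
a=cv2.resize(im[190:240,345:415],None,fx=8,fy=8,interpolation=cv2.INTER_CUBIC); 
cv2.imwrite('pics/a5.png',cv2.convertScaleAbs(a,alpha=2.5,beta=20)); cv2.imwrite('pics/t5.png',tp)
o=bot.get_obs(); print(o['ee_pos'],o['time'],o['wrist_force'],o['opening'],o['grasp_force'],proj(S,o['ee_pos']))
```

```text
[0.51018023 0.1916286  0.11319782] 3.7 [-0.37303184  1.55536927  6.31048182] 0.020116354954658282 4.54151957295835 [376.98429156 211.28040825]
```

View pics/a5.png

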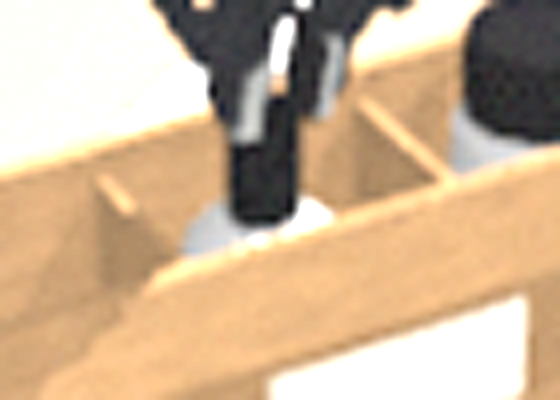

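Run:
```python
from h import *
for z in (.113,.118,.125,.13,.135,.14,.145): print(z,(at_z(S,(380.1,205.7),z)-[.0110,0,0]).round(4))
o=bot.get_obs(); print(o['torque'],o['wrist_force'])
a=cv2.imread('pics/top0.png')[105:175,170:330].astype(int)
b=cv2.imread('pics/t5.png'); print('arm cover neck?',b[143,250],b[145,203],b[150,235], b[125:165:5,262].tolist())
```

```text
0.113 [0.4826 0.2099 0.113 ]
0.118 [0.4867 0.207  0.118 ]
0.125 [0.4924 0.203  0.125 ]
0.13 [0.4965 0.2002 0.13  ]
0.135 [0.5006 0.1973 0.135 ]
0.14 [0.5047 0.1945 0.14  ]
0.145 [0.5088 0.1916 0.145 ]
[ 0.31556104  0.16120499 -0.0017467 ] [-0.37303184  1.55536927  6.31048182]
arm cover neck? [137 149 149] [176 188 187] [158 170 170] [[88, 97, 98], [93, 102, 103], [102, 110, 110], [108, 118, 118], [113, 123, 124], [117, 127, 128], [125, 134, 132], [127, 136, 137]]
```

Emit:
arm_command --pt "0 0 -0.002 0" --pt "0 0 -0.002 0" --pt "0 0 -0.002 0" --pt "0 0 -0.002 0" --pt "0 0 0.002 0" --hand 0.054

```text
time: 4.2
ee_pos: [0.5097, 0.1911, 0.1098]
tcp_rot: [180.0, 0.0, -177.9]
wrist_force: [-0.0, 0.2, -0.1]
opening: 0.0543
grasp_force: 0.0
```

Emit:
arm_command --pt "0 0 0.008 0" --pt "0 0 0.015 0" --pt "0 0 0.022 0" --pt "0 0 0.027 0" --pt "0 0 0.027 0"

```text
time: 4.7
ee_pos: [0.509, 0.1908, 0.0815]
tcp_rot: [-180.0, -0.1, -177.9]
wrist_force: [-0.5, -0.1, 0.0]
opening: 0.0539
grasp_force: 0.0
```

No contact; close.

Emit:
arm_command --pt "0 0 0 0" --pt "0 0 0 0" --pt "0 0 0 0" --pt "0 0 0 0" --pt "0 0 0 0" --hand 0.015 --grip_force 40

```text
time: 5.2
ee_pos: [0.5097, 0.1913, 0.0831]
tcp_rot: [180.0, 0.0, -177.9]
wrist_force: [-1.6, 1.9, 3.8]
opening: 0.025
grasp_force: 39.5
```

Run:
```python
from h import *
im=bot.camera('scene')['color']
a=cv2.resize(im[180:240,345:415],None,fx=8,fy=8,interpolation=cv2.INTER_CUBIC); 
cv2.imwrite('pics/a6.png',cv2.convertScaleAbs(a,alpha=2.5,beta=20))
o=bot.get_obs(); print(o['ee_pos'],o['time'],o['wrist_force'],o['opening'],o['grasp_force'])
```

```text
[0.50963361 0.19127368 0.0830113 ] 5.25 [-0.9038221   1.66343879  4.51947979] 0.0247439523548666 39.55716669559479
```

Emit:
arm_command --pt "0.001 0 -0.004 0" --pt "0.0025 0 -0.01 0" --pt "0.004 0 -0.016 0" --pt "0.0055 0 -0.022 0" --pt "0.007 0 -0.028 0"

```text
time: 5.75
ee_pos: [0.5022, 0.1907, 0.1111]
tcp_rot: [-180.0, -0.0, -177.9]
wrist_force: [1.2, 0.3, -4.6]
opening: 0.0248
grasp_force: 39.7
```

Emit:
arm_command --pt "0.0045 0 -0.018 0" --pt "0.009 0 -0.036 0" --pt "0.0135 0 -0.054 0" --pt "0.018 0 -0.072 0" --pt "0.0225 0 -0.09 0"

```text
time: 6.25
ee_pos: [0.4794, 0.1899, 0.2017]
tcp_rot: [180.0, -0.0, -177.9]
wrist_force: [0.1, 0.5, -4.0]
opening: 0.025
grasp_force: 39.7
```

Emit:
arm_command --pt "0.003 0 -0.015 0" --pt "0.006 0 -0.03 0" --pt "0.006 0 -0.05 0" --pt "0.006 0 -0.065 0" --pt "0.006 0 -0.065 0"

```text
time: 6.75
ee_pos: [0.4745, 0.1899, 0.2678]
tcp_rot: [179.9, 0.2, -177.9]
wrist_force: [0.3, -0.1, -4.2]
opening: 0.0246
grasp_force: 39.9
```

Run:
```python
from h import *
im=bot.camera('scene')['color']; tp=bot.camera('top')['color']
a=cv2.resize(im[110:270,300:440],None,fx=3.7,fy=3.7,interpolation=cv2.INTER_CUBIC)
cv2.imwrite('pics/a6.png',cv2.convertScaleAbs(a,alpha=1.8,beta=10))
o=bot.get_obs(); print(o['ee_pos'],o['time'],o['wrist_force'],o['torque'],o['opening'],o['grasp_force'])
print([(np.round(x['location'],1).tolist(),round(x['confidence'],2)) for x in bot.mark_of('scene','canister_mid')])
print([(np.round(x['location'],1).tolist(),round(x['confidence'],2)) for x in bot.mark_of('scene','spraycan_mid')])
print(move([.506,-.230,.255],-178))
```

```text
[0.47412261 0.18977185 0.2652776 ] 6.85 [ 0.13165386 -0.07415719 -4.68884949] [-0.00904308  0.09784042 -0.04486896] 0.02497834098576056 39.90797817707062
[([378.5, 167.3], 0.9), ([367.3, 155.0], 0.86), ([476.3, 229.4], 0.83), ([317.8, 201.0], 0.67)]
[([410.0, 214.3], 0.62)]
(array([-0.0167, -0.4205,  0.0097]), np.float64(0.002))
```

View pics/a6.png

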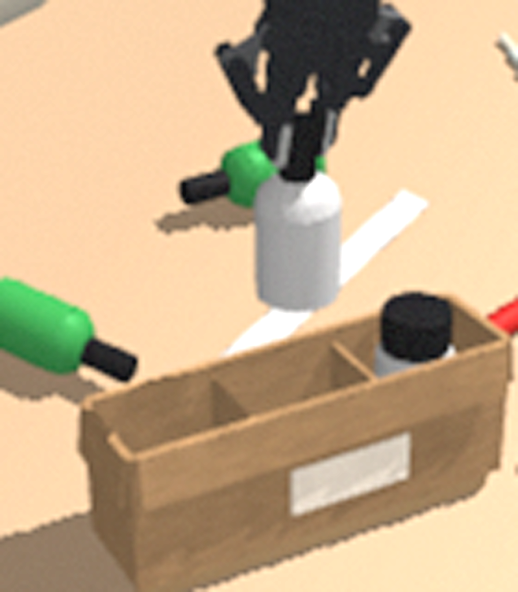

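Run:
```python
from h import *
p=np.array([.4741,.1898,.2653])
for t in (0,5,10,15,20):
    a=np.radians(t); # pivot at pads: 14mm below top of neck
    piv=p+[0,0,.0455]; m=piv+.0535*np.array([np.sin(a),.03*np.sin(a),-np.cos(a)]); print(t,proj(S,m).round(1))
```

```text
0 [377.2 163.8]
5 [378.1 164.9]
10 [379.  165.8]
15 [379.9 166.6]
20 [380.8 167.2]
```

Emit:
arm_command --pt "-0.0 -0.03 0 0" --pt "-0.0 -0.07 0 0" --pt "-0.0 -0.115 0 0" --pt "-0.0 -0.16 0 0" --pt "0.0 -0.205 0 0"

```text
time: 7.45
ee_pos: [0.481, -0.0168, 0.2647]
tcp_rot: [180.0, -0.1, -177.9]
wrist_force: [2.0, 0.2, -4.5]
opening: 0.025
grasp_force: 40.2
```

Emit:
arm_command --pt "-0.0 -0.045 0 0" --pt "-0.0 -0.09 0 0" --pt "-0.0 -0.135 0 0" --pt "-0.0 -0.175 0 0" --pt "-0.0 -0.21 0 0"

```text
time: 7.95
ee_pos: [0.4887, -0.2271, 0.2645]
tcp_rot: [180.0, -0.1, -177.9]
wrist_force: [0.7, 0.3, -3.9]
opening: 0.025
grasp_force: 40.1
```

Run:
```python
from h import *
bot.camera('scene');bot.camera('top')
o=bot.get_obs(); print(o['ee_pos'],o['tcp_rot'],o['time'],o['wrist_force'],o['opening'])
M={}
for n in('scene','top'): 
    M[n]=bot.mark_of(n,'canister_mid')
    print([(np.round(x['location'],1).tolist(),round(x['confidence'],2)) for x in M[n]])
p=o['ee_pos']
for a in M['top']:
    for b in M['scene']:
        r,e=tri(T,a['location'],S,b['location'])
        if e<.015 and r[2]>.1: print(r,e,'rel',r-p)
for n in('scene','top'): print(n,[(np.round(x['location'],1).tolist(),round(x['confidence'],2)) for f in(bot.mark_of,bot.find_in) for x in f(n,'holder')])
for t in (0,15):
    a=np.radians(t); m=p+[0,0,.0455]+.0535*np.array([np.sin(a),.03*np.sin(a),-np.cos(a)]); print(t,proj(S,m).round(1),proj(T,m).round(1))
```

```text
[ 0.48868586 -0.22864192  0.26361124] [ 1.79996343e+02 -1.49938273e-01 -1.78117732e+02] 8.05 [-0.62550721  0.92694461 -4.82062828] 0.024570802361805127
[([366.1, 156.3], 0.96), ([471.5, 226.5], 0.94), ([219.8, 209.0], 0.86), ([318.4, 199.4], 0.7)]
[([202.7, 277.9], 0.76), ([449.6, 131.6], 0.72), ([300.2, 219.3], 0.71), ([145.1, 121.8], 0.65)]
[ 0.49658114 -0.22806468  0.25776369] 0.0034623414948992525 rel [ 0.00789527  0.00057724 -0.00584754]
scene [([233.7, 279.9], 0.98), ([231.4, 279.4], 0.75)]
top [([422.7, 160.1], 0.63), ([208.0, 144.3], 0.6), ([414.0, 159.3], 0.57), ([438.4, 136.3], 0.37)]
0 [218.2 207.3] [448.9 135.5]
15 [219.5 210.8] [448.6 128.6]
```

Emit:
arm_command --pt "0.003 -0.001 0.03 0" --pt "0.006 -0.001 0.065 0" --pt "0.009 -0.001 0.1 0" --pt "0.009 -0.001 0.135 0" --pt "0.009 -0.001 0.155 0"

```text
time: 8.85
ee_pos: [0.4793, -0.2248, 0.1078]
tcp_rot: [179.9, -0.1, -177.8]
wrist_force: [0.2, 0.5, -4.5]
opening: 0.0249
grasp_force: 40.5
```

Emit:
arm_command --pt "0 0 0.004 0" --pt "0 0 0.007 0" --pt "0 0 0.01 0" --pt "0 0 0.012 0" --pt "0 0 0.012 0"

```text
time: 9.35
ee_pos: [0.4807, -0.2264, 0.0992]
tcp_rot: [-180.0, 0.0, -177.9]
wrist_force: [-1.1, -0.2, -4.4]
opening: 0.0247
grasp_force: 40.4
```

Emit:
arm_command --pt "0 -0.002 0.002 0" --pt "0 -0.003 0.004 0" --pt "0 -0.003 0.006 0" --pt "0 -0.003 0.008 0" --pt "0 -0.003 0.008 0"

```text
time: 9.85
ee_pos: [0.4803, -0.2293, 0.0902]
tcp_rot: [180.0, -0.0, -177.9]
wrist_force: [0.7, -0.8, -4.2]
opening: 0.0248
grasp_force: 40.6
```

Emit:
arm_command --pt "0 0 0.001 0" --pt "0 0 0.002 0" --pt "0 0 0.003 0" --pt "0 0 0.004 0" --pt "0 0 0.004 0"

```text
time: 10.35
ee_pos: [0.4806, -0.2294, 0.0868]
tcp_rot: [-180.0, 0.0, -177.9]
wrist_force: [-0.7, 0.2, -2.3]
opening: 0.0247
grasp_force: 41.0
```

Emit:
arm_command --pt "0 0 0.001 0" --pt "-0.002 0 0.0015 0" --pt "-0.004 0 0.0015 0" --pt "-0.006 0 0.002 0" --pt "-0.008 0 0.002 0" --grip_force 20

```text
time: 10.85
ee_pos: [0.4889, -0.2292, 0.0861]
tcp_rot: [-179.9, 0.1, -177.9]
wrist_force: [-2.1, 0.8, 8.2]
opening: 0.0249
grasp_force: 42.1
```

Run:
```python
from h import *
o=bot.get_obs(); print(o['ee_pos'],o['wrist_force'],o['torque'])
bot.camera('scene');bot.camera('top')
M={n:bot.mark_of(n,'canister_mid') for n in('scene','top')}
for a in M['top']:
    for b in M['scene']:
        r,e=tri(T,a['location'],S,b['location'])
        if e<.015 and r[1]<-.1: print(r,e,r-o['ee_pos'])
```

```text
[ 0.48887719 -0.22924328  0.0861161 ] [-2.10903554  0.79712044  8.17723007] [0.26147814 1.02782513 0.03545892]
[ 0.49642569 -0.23342312  0.06949754] 0.0017907544306902084 [ 0.0075485  -0.00417984 -0.01661856]
```

Emit:
arm_command --pt "-0.002 0 0.0 0" --pt "-0.004 0 0.0 0" --pt "-0.006 0 0.0 0" --pt "-0.008 0 0.0 0" --pt "-0.01 0 0.0005 0" --hand 0.022 --grip_force 20

```text
time: 11.55
ee_pos: [0.4989, -0.2288, 0.0851]
tcp_rot: [-180.0, 0.1, -177.9]
wrist_force: [-1.6, 1.8, 5.5]
opening: 0.0247
grasp_force: 42.3
```

Run:
```python
from h import *
o=bot.get_obs(); print(o['ee_pos'],o['wrist_force'],o['torque'])
bot.camera('scene');bot.camera('top')
M={n:bot.mark_of(n,'canister_mid') for n in('scene','top')}
for a in M['top']:
    for b in M['scene']:
        r,e=tri(T,a['location'],S,b['location'])
        if e<.015 and r[1]<-.1: print(r,e,r-o['ee_pos'])
```

```text
[ 0.49888125 -0.22884125  0.08508098] [-1.59142868  1.78945079  5.49768873] [0.47188982 0.54173799 0.01101968]
[ 0.50333209 -0.22799374  0.06793884] 0.0019031610206049407 [ 0.00445084  0.00084751 -0.01714213]
```

Emit:
arm_command --pt "-0.002 0 0.0005 0" --pt "-0.004 0 0.001 0" --pt "-0.006 0 0.0015 0" --pt "-0.008 0 0.002 0" --pt "-0.01 0 0.0025 0"

```text
time: 12.25
ee_pos: [0.5094, -0.2285, 0.0831]
tcp_rot: [-179.9, 0.1, -177.9]
wrist_force: [-0.6, 1.5, 9.5]
opening: 0.0247
grasp_force: 43.3
```

Run:
```python
from h import *
o=bot.get_obs(); print(o['ee_pos'],o['wrist_force'],o['torque'])
bot.camera('scene');bot.camera('top')
M={n:bot.mark_of(n,'canister_mid') for n in('scene','top')}
for a in M['top']:
    for b in M['scene']:
        r,e=tri(T,a['location'],S,b['location'])
        if e<.015 and r[1]<-.1: print(r,e,r-o['ee_pos'])
```

```text
[ 0.50937534 -0.22849471  0.0830867 ] [-0.59132574  1.54735771  9.4610668 ] [0.44350325 0.68160428 0.04777834]
[ 0.51122087 -0.23355646  0.07800708] 0.0006400622972259307 [ 0.00184553 -0.00506175 -0.00507962]
```

Emit:
arm_command --pt "0 0 0 0" --pt "0 0 0 0" --pt "0 0 0 0" --pt "0 0 0 0" --pt "0 0 0 0" --hand 0.03

```text
time: 12.95
ee_pos: [0.5084, -0.2283, 0.0814]
tcp_rot: [180.0, -0.0, -177.9]
wrist_force: [-0.5, -0.5, -0.1]
opening: 0.03
grasp_force: 0.0
```

Emit:
arm_command --pt "0 0 0 0" --pt "0 0 0 0" --pt "0 0 0 0" --pt "0 0 0 0" --pt "0 0 0 0" --hand 0.07

```text
time: 13.45
ee_pos: [0.5085, -0.2283, 0.0816]
tcp_rot: [180.0, 0.0, -177.9]
wrist_force: [-0.6, -0.4, 1.5]
opening: 0.0699
grasp_force: 0.0
```

Emit:
arm_command --pt "0 0 -0.01 0" --pt "0 0 -0.03 0" --pt "0 0 -0.06 0" --pt "0 0 -0.09 0" --pt "0 0 -0.12 0"

```text
time: 13.95
ee_pos: [0.5083, -0.2282, 0.2036]
tcp_rot: [-180.0, 0.0, -177.9]
wrist_force: [-0.3, 0.3, 0.2]
opening: 0.0697
grasp_force: 0.0
```

Emit:
arm_command --pt "0.0 0.04 -0.01 0" --pt "0.02 0.08 -0.02 0" --pt "0.04 0.12 -0.03 0" --pt "0.06 0.16 -0.03 0" --pt "0.08 0.2 -0.03 0"

```text
time: 14.45
ee_pos: [0.4202, -0.0302, 0.2327]
tcp_rot: [-180.0, 0.1, -177.9]
wrist_force: [0.1, 0.2, -0.0]
opening: 0.0696
grasp_force: 0.0
```

Run:
```python
from h import *
c=bot.camera('scene');t=bot.camera('top'); cv2.imwrite('pics/fs.png',c['color']);cv2.imwrite('pics/ft.png',t['color'])
o=bot.get_obs(); print(o['ee_pos'],o['wrist_force'],o['time'],o['opening'])
for tg in('canister_mid','spraycan_mid'):
  M={n:bot.mark_of(n,tg) for n in('scene','top')}
  for a in M['top']:
    for b in M['scene']:
        r,e=tri(T,a['location'],S,b['location'])
        if e<.02 and .03<r[2]<.12: print(tg,r,e)
# neck vs body in top view: dark blob near holder, and predicted
for p in([.509,-.231,.144],[.509,-.231,.0765]): print(proj(T,p),proj(S,p))
for n,im,(x0,y0,x1,y1) in(('T',t['color'],(400,125,455,180)),('S',c['color'],(205,215,260,262))):
    m=np.uint8(im[y0:y1,x0:x1].max(2)<45); k,l,st,ce=cv2.connectedComponentsWithStats(m)
    print(n,[(s.tolist(),(q+[x0,y0]).round(1).tolist()) for s,q in zip(st[1:],ce[1:]) if s[4]>20])
```

```text
[ 0.4192983  -0.02831846  0.23351167] [0.37216328 0.19982692 0.87363788] 14.55 0.06961511716952802
canister_mid [ 0.51084071 -0.2330692   0.06794071] 0.004078577452775845
spraycan_mid [0.52115178 0.30640647 0.07399112] 0.0007531570276397316
[435.36777195 141.25060411] [225.22375863 244.37684265]
[428.19062804 149.02152172] [228.52850984 260.81530469]
T [([30, 11, 9, 15, 78], [433.8, 142.3])]
S [([17, 28, 11, 17, 149], [227.3, 250.7])]
```

```bash
python3 -c "
from workcell import bot
print(bot.job_done())"
```

```text
the job is handed in; nothing more can be done
None
```

The torch gas canister is standing in the holder's ring and released. The last camera fix has it upright and about 5 mm off the ring's centre, the spray can is still in its cell, and I handed the job in at about 15 s of the 48 s.

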